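# Show a guest which shoe-care things to use

### The job

A guest at the door wants to clean a pair of lace-ups: show them what to take, in the order of use. With your fingertips point at the bristles of the narrow pale-wood welt brush, then at the smaller of the two closed tins in the tray, and last at the wide black shoe brush, each time bringing the fingertips to two or three centimetres above the middle of it and keeping still for two seconds; finish there, still pointing at the wide brush. Touch nothing, and point at nothing else on the way.

Things in the scene. Friction and masses are not known exactly. Their poses are not given: they have to be found in the camera images.
- brush_welt_head (a point): Middle of the bristle tuft of the narrow welt brush, on its upper side, 16 mm above the ledge. Pale wood, like a big toothbrush: 186 mm long, 12 mm wide, lying on its side on the ledge left or right of the tray. The tuft, 48 by 21 mm, stands off one side of the head end. x: from handle to head, y: the way the bristles point, z up. Mid-handle is at x -67, y -12 mm from here.
- tin_small_top (a point): Centre of the lid's top face of the smaller closed tin, which stands in the tray. Flat round steel tin with a black lid and a small butterfly key at its side, 68 mm across, 22 mm high; its top is 25 mm above the ledge. z up.
- brush_wide_top (a point): Middle of the upper face (the back) of the wide black shoe brush, 46 mm above the ledge. The brush is oval, 185 mm long (its x) by 64 mm wide (its y), lying on its bristles on the ledge, on the other side of the tray from the welt brush. z up.
- tin_large_top (a point): Centre of the lid's top face of the larger closed tin, of the same make, also in the tray, 96 mm across, 30 mm high; its top is 33 mm above the ledge. Not to be pointed at. z up.
- jar_top (a point): Centre of the lid of the cream jar in the tray: amber glass with a bare metal lid, 50 mm across, 48 mm high; its top is 51 mm above the ledge. Not to be pointed at. z up.
- tray: Aluminium tray, 240 mm (x) by 300 mm (y), rim 18 mm high with a 6 mm thick rolled edge up to 21 mm, floor 3 mm thick. The two tins and the jar stand in it, in any of three places. It does not move. Origin: centre of its underside, on the ledge.
- dispenser_top (a point): Top of the capped chrome press-button dispenser bottle standing on the ledge behind one end of the tray: 62 mm across, 158 mm high, this point at the top of its clear cap, 158 mm above the ledge. The tallest loose thing; not to be pointed at. z up.
- suede_block: Suede-cleaning block, 62 by 40 mm, 25 mm high, on the ledge behind the other end of the tray. Origin: centre of its underside. Not to be pointed at.
- dauber: Round polish dauber in pale wood, on the ledge out at one side, beyond the brushes: round head 40 mm across and 30 mm high, with a thin round handle, 155 mm long in all. Origin: on the ledge under the middle of it; x points towards the round head, whose centre is 50 mm from the origin. Not to be pointed at.
- shoehorn: Short steel shoehorn, 162 by 42 mm, 11 mm high, lying on the ledge out at the other side, beyond the brushes. Origin: underside centre, x along it towards its wide end. Not to be pointed at.

How it is judged:
On the way, in this order (a step that is already met when the one before it is completed fails the run):
1. the fingertips dwell just above the bristles of the welt brush (horizontal distance between the grasp point and brush_welt_head below 0.025 m and z of the grasp point in the frame of brush_welt_head between 0.018 and 0.08 m), for 1.5 s.
2. then they dwell just above the smaller tin (horizontal distance between the grasp point and tin_small_top below 0.025 m and z of the grasp point in the frame of tin_small_top between 0.018 and 0.08 m), for 1.5 s.
3. last they dwell just above the wide brush (horizontal distance between the grasp point and brush_wide_top below 0.03 m and z of the grasp point in the frame of brush_wide_top between 0.018 and 0.08 m), for 1.5 s.
At the end, for the whole second after the job is handed in: The point between the finger pads (19 mm behind the tips) is still 18 to 80 mm above the wide brush's back, within 30 mm of its middle seen from above, after such 1.5 s dwells within 25 mm over the welt brush's bristles, then the smaller tin; every loose thing is within 6 mm of its start (all of step 3 and distance of each of brush_welt_head, tin_small_top, brush_wide_top, tin_large_top, jar_top, dispenser_top, dauber, shoehorn, suede_block from where it was at the start of the episode below 0.006 m); the robot touches nothing.
It fails at once if something was touched (contact force between any of the fingers, the arm and anything else above 0.5 N).
It fails at once if a thing that should only be pointed at, or a bystander, was shifted or lifted (distance of any of brush_welt_head, tin_small_top, brush_wide_top, tin_large_top, jar_top, dispenser_top, dauber, shoehorn, suede_block from where it was at the start of the episode above 0.006 m).
It fails at once if the fingertips came down over another thing (larger tin, jar, dispenser, dauber, shoehorn or suede block), within about 30 mm of its top ((horizontal distance between the grasp point and tin_large_top below 0.03 m and z of the grasp point in the frame of tin_large_top below 0.05 m) or (horizontal distance between the grasp point and jar_top below 0.025 m and z of the grasp point in the frame of jar_top below 0.05 m) or (horizontal distance between the grasp point and dispenser_top below 0.025 m and z of the grasp point in the frame of dispenser_top below 0.05 m) or (horizontal distance between the grasp point and suede_block below 0.025 m and z of the grasp point in the frame of suede_block below 0.075 m) or (horizontal distance between the grasp point and dauber below 0.025 m and z of the grasp point in the frame of dauber below 0.07 m) or (horizontal distance between the grasp point and shoehorn below 0.025 m and z of the grasp point in the frame of shoehorn below 0.061 m)).
It also fails if it takes over 58 s, if anything falls off the work surface, if the arm or the gripper's body presses on something with over 40 N, if the wrist force passes 120 N, or if a joint passes its speed limit or range.

### The arm

A 6-joint arm with a two-finger parallel gripper is mounted at the origin on the work surface. World frame = base frame: x ahead of the robot, y to its left, z up, the work surface at z = 0. Lengths are in m, angles in rad, forces in N, time in s.
With the tool pointing down it reaches from about 0.425 to 1.125 m from the base axis. Payload 14.9 kg.
Tool frame: the origin (TCP) lies midway between the tips of the shut fingers; the grasp point (between the pads) lies pinch_z behind it (pinch_z is the distance from the TCP to the grasp point, in m); z points along the fingers, y is the line along which they close (so a half turn about z gives the same grasp; the last joint's range is limited). The gripper opens to 91 mm and grips with 3 to 60 N. Pads are 32 mm wide; open, the fingers measure 118 mm over their backs; the gripper's body (76 mm by 178 mm) begins 60 mm behind the grasp point.
Start: joints at [1.096, 0.379, 1.734, -0, 1.028, -0.033], TCP at [0.299, 0.633, 0.214] pointing down, gripper open.
Joint ranges: [-2.77, 2.77], [-0.74, 2.19], [0, 2.66], [-1.06, 4.2], [0.31, 2.87], [-3.08, 3.08]. Speed limits (rad/s): [1.89, 1.89, 2.39, 3.14, 3.14, 3.14].

### API

Orientations are given as a rotation vector (axis times angle).
In Python, from station import sense, snapshot, hand_in, pinch_z gives the robot as it stands. The module is installed in compiled form; this text tells all that it offers.
- The arm moves only by the tool arm_command, never from a script. Its argument "increments" is a list of rows, each a list of 6 numbers: the shift along the world's x, y, z in cm, then the turn, a rotation vector about the world's x, y, z in rad. In form: [[x, y, z, ax, ay, az], ...]. A call has exactly 10 rows; each row is the pose to reach, as a shift and turn from the pose commanded when the call began; what a row does not reach only later rows make up. A row lasts 1/10 s, in which the tool goes at most 50 mm and 8.59 degrees, less where a joint would pass 70% of its speed; a pose out of reach is approached as far as the arm can. A call with a gripper value outside its range is refused whole. "gripper" is the opening, from 0 (shut) to 1 (fully open), set as the call begins (left out, the last holds). The fingers move at their own pace and stop on an object; "grip_force" is the grip in N (left out, the last holds). Time passes only in rows, so rows that repeat a pose let the fingers close, or fill a call up. It gives the time, the measured TCP pose, the force, the opening and the grip force at its end, in the units of the state.
- sense(): the state, without advancing time (a new reading comes with each control period).
- snapshot(name): name is "side" or "top"; returns a dict with "image" (400x640x3 uint8, red, green, blue), "mtx" (3x3 intrinsics, pixels), "D" ([k1, k2, p1, p2, k3] as OpenCV has them; the pictures are not rectified), "rvec" (rotation vector, rad) and "tvec" (3), from world to camera coordinates, as OpenCV has them. Camera axes: x right, y down, z forward; pixel columns grow to the right and rows downward; lengths in m; the calibration is good to about 2 mm. A picture is of the moment at which its call begins. There is no depth.
- hand_in(): hands the job in; it is judged then, once.
The state is a dict: "time": time; "joint_positions": joint angles; "joint_velocities": joint speeds; "joint_torque": joint torques, N m; "tcp_pos": TCP position; "eef_rot": TCP orientation; "force": force on the tool from outside, world axes, zero at the start; "wrist_torque": the same for the moment, N m; "finger_gap": finger opening in m; "grasp_force": force on a finger pad.
Only numpy, scipy, OpenCV 4.12 (cv2) and the standard library are available. Lean on these libraries where they do the work, as an engineer would, in place of code of your own. Each camera call takes 0.05 s, during which the arm holds its last target. There are 200 camera calls.

## Working session

There is one attempt and no reset: what is moved stays moved. The work goes in short steps, Python scripts to look and compute and a tool call to move; the robot and the scene stay as the last step left them, time stands still between calls to the robot, and variables do not carry over. Pictures are saved under pics/ and viewed, at most 10 in all, crops included, and the job is handed in when it is done.

Besides the shell and the picture viewer there is one more tool, called after "Request:" by a JSON object that holds its "name" and its "arguments", one argument or row to a line. arm_command: Moves the arm, as the interface text tells. Its arguments: {"type":"object","properties":{"increments":{"type":"array"},"gripper":{"type":"number"},"grip_force":{"type":"number"}},"required":["increments"]}

```bash
mkdir -p pics
cat > h.py <<'E'
import numpy as np, cv2, pickle
from station import sense, snapshot, hand_in, pinch_z
def ray(s,uv,z):
    R=cv2.Rodrigues(np.array(s["rvec"],float))[0]; t=np.array(s["tvec"],float).ravel()
    p=cv2.undistortPoints(np.array(uv,float).reshape(-1,1,2),np.array(s["mtx"],float),np.array(s["D"],float)).reshape(-1,2)
    d=np.c_[p,np.ones(len(p))]@R; c=-R.T@t
    return c+d*((z-c[2])/d[:,2])[:,None]
E
python3 - <<'E'
from h import *
st=sense(); print(st["time"],st["tcp_pos"],st["eef_rot"],pinch_z, st["force"])
for n in("top","side"):
    s=snapshot(n); pickle.dump(s,open(n+".pkl","wb")); cv2.imwrite(f"pics/{n}.png",s["image"][:,:,::-1])
    R=cv2.Rodrigues(np.array(s["rvec"],float))[0]; print(n,-R.T@np.array(s["tvec"]).ravel(), R[2])
E
```

```text
0.0 [0.2991     0.63244152 0.21328873] [-6.88244465e-01 -3.06498284e+00  1.68939857e-03] 0.0188 [-0.73420224 -0.15757046  0.19078678]
top [0.42643429 0.00805145 1.89466002] [ 0.07629075  0.00157009 -0.99708438]
side [ 0.44866827 -0.68790392  0.97397042] [ 0.12741131  0.60963487 -0.78237567]
```

View pics/top.png

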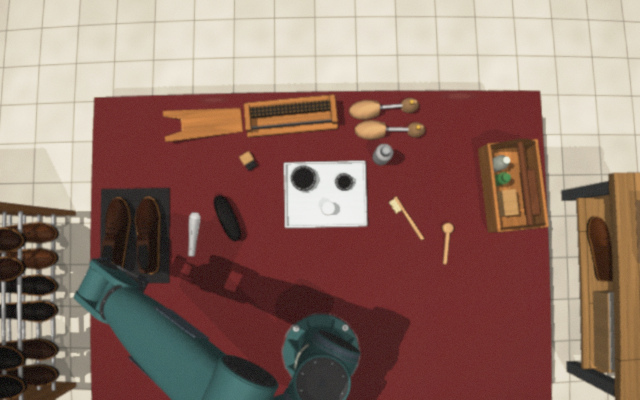

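View pics/side.png

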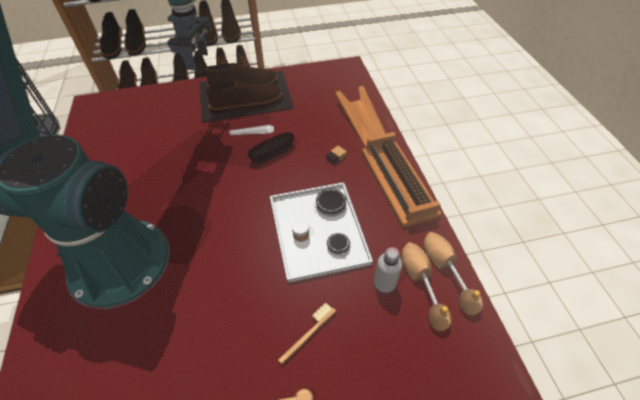

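The top view shows the welt brush tuft near (396,204), the small tin near (344,182), the large tin at (303,178), the jar at (328,208), the wide brush at (229,217) and the dispenser at (383,154). In the side view these are the tuft (324,312), small tin (339,243), wide brush (271,147) and dispenser (388,270).

Run:
```python
from h import *
T=pickle.load(open("top.pkl","rb"));S=pickle.load(open("side.pkl","rb"))
def blob(s,box,f):
    x0,y0,x1,y1=box; im=s["image"][y0:y1,x0:x1].astype(int); m=f(im).astype(np.uint8)
    n,l,st,c=cv2.connectedComponentsWithStats(m); k=1+np.argmax(st[1:,4])
    ct=max(cv2.findContours((l==k).astype(np.uint8),0,2)[0],key=len)+[x0,y0]
    return ct, c[k]+[x0,y0], st[k,4]
dark=lambda i:i.max(2)<75
pale=lambda i:(i[...,1]>105)
for n,bt,bs,f,z in[("small",(330,168,360,196),(322,228,356,258),dark,.025),("large",(285,162,323,194),(312,186,350,217),dark,.033),
  ("wide",(205,188,250,245),(240,128,302,165),lambda i:i[...,0]<60,.046),("welt",(380,190,430,246),(272,298,345,370),pale,.016)]:
    for nm,s,b in(("top",T,bt),("side",S,bs)):
        ct,c,a=blob(s,b,f)
        w=ray(s,ct.reshape(-1,2),z).astype(np.float32)
        r=cv2.minAreaRect(w[:,:2]); print(n,nm,c.round(1),a,"ctr",ray(s,[c],z)[0,:2].round(4),"rect",np.round(r[0],4),np.round(r[1],4),round(r[2],1))
# rough others
print("jar",ray(T,[(328,207)],.051),"disp",ray(T,[(384,150)],.158),"tuft",ray(T,[(396,204)],.016),ray(S,[(324,313)],.016))
def crop(s,b,k):
    x0,y0,x1,y1=b; return cv2.resize(s["image"][y0:y1,x0:x1,::-1],None,fx=k,fy=k,interpolation=cv2.INTER_CUBIC)
a=crop(T,(375,185,435,255),8);b=crop(S,(270,290,350,370),7)
o=np.zeros((600,800,3),np.uint8);a=a[:560,:400];b=b[:,160:560];o[:560,:400]=a;o[:560,400:800]=b
cv2.imwrite("pics/c.png",o)
```

```text
Traceback (most recent call last):
cv2.error: OpenCV(4.12.0) /io/opencv/modules/imgproc/src/convhull.cpp:143: error: (-215:Assertion failed) total >= 0 && (depth == CV_32F || depth == CV_32S) in function 'convexHull'
```

Run:
```python
from h import *
T=pickle.load(open("top.pkl","rb"));S=pickle.load(open("side.pkl","rb"))
def blob(s,box,f):
    x0,y0,x1,y1=box; im=s["image"][y0:y1,x0:x1].astype(int); m=f(im).astype(np.uint8)
    n,l,st,c=cv2.connectedComponentsWithStats(m); k=1+np.argmax(st[1:,4])
    ct=max(cv2.findContours((l==k).astype(np.uint8),0,2)[0],key=len)+[x0,y0]
    return ct, c[k]+[x0,y0], st[k,4]
dark=lambda i:i.max(2)<75
pale=lambda i:(i[...,1]>105)
for n,bt,bs,f,z in[("small",(330,168,360,196),(322,228,356,258),dark,.025),("large",(285,162,323,194),(312,186,350,217),dark,.033),
  ("wide",(205,188,250,245),(240,128,302,165),lambda i:i[...,0]<60,.046),("welt",(380,190,430,246),(272,298,345,370),pale,.016)]:
    for nm,s,b in(("top",T,bt),("side",S,bs)):
        ct,c,a=blob(s,b,f)
        w=ray(s,ct.reshape(-1,2),z)
        r=cv2.minAreaRect(np.ascontiguousarray(w[:,:2],dtype=np.float32)); print(n,nm,c.round(1),a,"ctr",ray(s,[c],z)[0,:2].round(4),"rect",np.round(r[0],4),np.round(r[1],4),round(r[2],1))
print("jar",ray(T,[(328,207)],.051),"disp",ray(T,[(384,150)],.158),"tuft",ray(T,[(396,204)],.016),ray(S,[(324,313)],.016))
def crop(s,b,k):
    x0,y0,x1,y1=b; return cv2.resize(s["image"][y0:y1,x0:x1,::-1],None,fx=k,fy=k,interpolation=cv2.INTER_CUBIC)
o=np.zeros((560,800,3),np.uint8)
o[:,:400]=crop(T,(380,190,430,260),8);o[:,400:]=crop(S,(295,295,345,365),8)
cv2.imwrite("pics/c.png",o)
```

```text
small top [344.  181.7] 139 ctr [ 0.6277 -0.0982] rect [ 0.6264 -0.1001] [0.0484 0.0448] 89.1
small side [338.3 241.8] 136 ctr [ 0.6294 -0.098 ] rect [ 0.6285 -0.0974] [0.041  0.0392] 17.5
large top [303.  177.8] 344 ctr [0.6435 0.0536] rect [0.6438 0.0544] [0.0766 0.0748] 50.3
large side [330.7 199.4] 342 ctr [0.6441 0.0531] rect [0.645  0.0531] [0.0678 0.0742] 76.7
wide top [227.6 217.9] 738 ctr [0.4985 0.3318] rect [0.4984 0.3321] [0.1811 0.0637] 23.0
wide side [270.8 148.1] 809 ctr [0.4964 0.3094] rect [0.5007 0.3123] [0.1803 0.088 ] 23.3
welt top [403.9 214.1] 271 ctr [ 0.5038 -0.3198] rect [ 0.4837 -0.3259] [0.1876 0.0376] 32.5
welt side [310.8 327.9] 550 ctr [ 0.5    -0.3241] rect [ 0.4828 -0.3274] [0.187 0.037] 32.1
jar [[ 0.53286588 -0.03652992  0.051     ]] disp [[ 0.72201244 -0.23208532  0.158     ]] tuft [[ 0.5421132  -0.29118675  0.016     ]] [[ 0.54117499 -0.29340668  0.016     ]]
```

View pics/c.png

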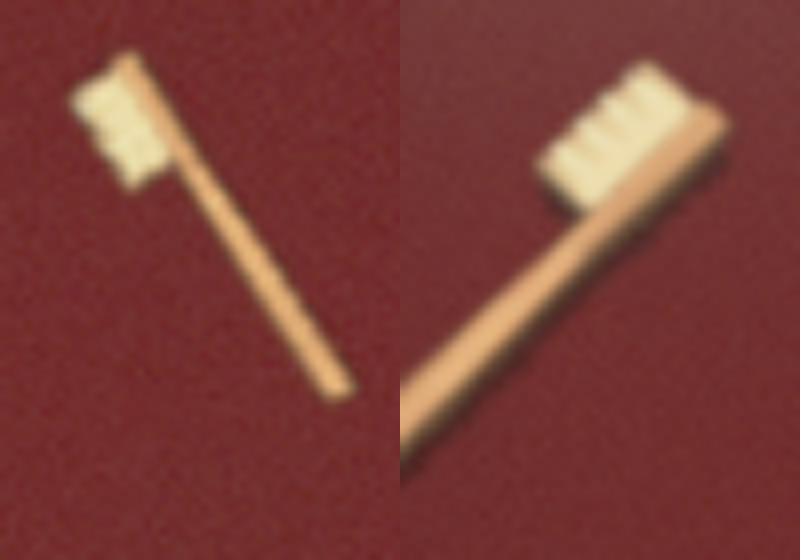

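In the crop the tuft centre is about (395.6,206.2) in the top view and (322.5,312.5) in the side view. That puts it near (0.536, -0.290). The small tin is at (0.628, -0.098) and the wide brush at (0.499, 0.332). I'll travel high with the fingers shut.

Request:
{"name": "arm_command", "arguments": {
  "increments": [
    [1,-1.3,0,0,0,0],
    [3,-4,0,0,0,0],
    [6,-8,0,0,0,0],
    [9,-12,0,0,0,0],
    [12.5,-16.5,0,0,0,0],
    [16,-21,0,0,0,0],
    [19,-25,0,0,0,0],
    [22,-29,0,0,0,0],
    [24,-32,0,0,0,0],
    [25,-33,0,0,0,0]
  ],
  "gripper": 0
}}

```text
time: 1.1
tcp_pos: [0.5511, 0.2985, 0.2139]
eef_rot: [0.693, 3.064, -0.001]
force: [0.4, 0.4, -0.4]
finger_gap: 0.0143
grasp_force: 0.0
```

Request:
{"name": "arm_command", "arguments": {
  "increments": [
    [0,-1,0,0,0,0],
    [0,-3,0,0,0,0],
    [0,-6,0,0,0,0],
    [0,-9.5,0,0,0,0],
    [0,-13,0,0,0,0],
    [0,-17,0,0,0,0],
    [0,-21,0,0,0,0],
    [0,-24,0,0,0,0],
    [0,-26,0,0,0,0],
    [0,-27,0,0,0,0]
  ]
}}

```text
time: 2.1
tcp_pos: [0.5483, 0.0317, 0.2139]
eef_rot: [-0.688, -3.065, 0.0]
force: [0.8, 0.4, -0.4]
finger_gap: 0.0003
grasp_force: 0.0
```

Request:
{"name": "arm_command", "arguments": {
  "increments": [
    [0,-1,0,0,0,0],
    [0,-3,0,0,0,0],
    [0,-6,0,0,0,0],
    [0,-10,0,0,0,0],
    [0,-14,0,0,0,0],
    [0,-18,0,0,0,0],
    [-1,-22,0,0,0,0],
    [-1,-26,0,0,0,0],
    [-1,-29,0,0,0,0],
    [-1,-31,0,0,0,0]
  ]
}}

```text
time: 3.1
tcp_pos: [0.5393, -0.2785, 0.2139]
eef_rot: [0.688, 3.065, -0.0]
force: [-0.6, 0.4, -0.4]
finger_gap: 0.0002
grasp_force: 0.0
```

Request:
{"name": "arm_command", "arguments": {
  "increments": [
    [-0.3,-1,-1,0,0,0],
    [-0.3,-1,-3,0,0,0],
    [-0.3,-1,-5.5,0,0,0],
    [-0.3,-1,-8,0,0,0],
    [-0.3,-1,-10.5,0,0,0],
    [-0.3,-1,-12.5,0,0,0],
    [-0.3,-1,-14.5,0,0,0],
    [-0.3,-1,-15.5,0,0,0],
    [-0.3,-1,-16.2,0,0,0],
    [-0.3,-1,-16.5,0,0,0]
  ]
}}

```text
time: 4.1
tcp_pos: [0.5363, -0.2867, 0.0485]
eef_rot: [-0.687, -3.065, -0.0]
force: [0.1, -0.5, -0.4]
finger_gap: 0.0008
grasp_force: 0.0
```

Run:
```python
from h import *
print(sense()["tcp_pos"])
s=snapshot("side");t=snapshot("top")
o=np.zeros((560,800,3),np.uint8)
for i,(q,x0,y0) in enumerate(((t,360,165),(s,275,265))):
    o[:,i*400:i*400+400]=cv2.resize(q["image"][y0:y0+112,x0:x0+80,::-1],(400,560),interpolation=cv2.INTER_CUBIC)
cv2.imwrite("pics/d.png",o)
```

```text
[ 0.53626548 -0.28672009  0.0485386 ]
```

View pics/d.png

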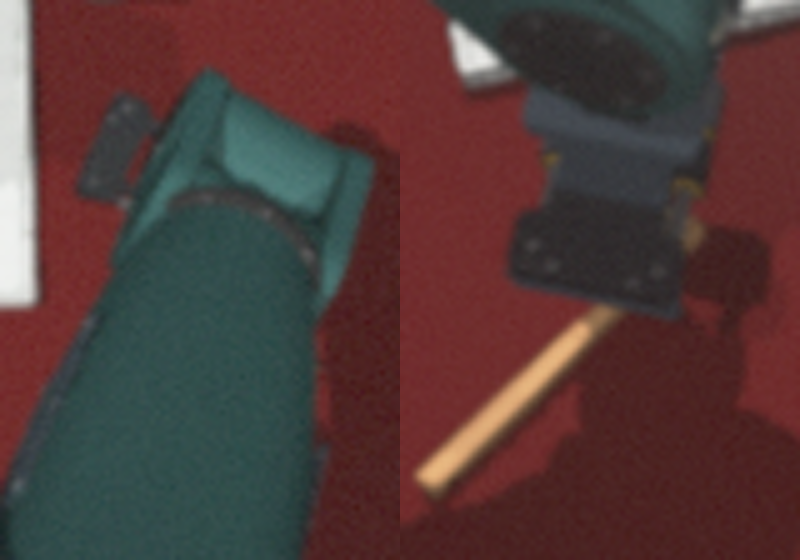

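The hand hovers over the tuft (head end peeks out at about (690,235) in the right half) and the handle is undisturbed. I'll dwell here, then go on to the small tin.

Request:
{"name": "arm_command", "arguments": {
  "increments": [
    [0,0,0,0,0,0],
    [0,0,0,0,0,0],
    [0,0,0,0,0,0],
    [0,0,0,0,0,0],
    [0,0,0,0,0,0],
    [0,0,0,0,0,0],
    [0,0,0,0,0,0],
    [0,0,0,0,0,0],
    [0,0,0,0,0,0],
    [0,0,0,0,0,0]
  ]
}}

```text
time: 5.2
tcp_pos: [0.5363, -0.2872, 0.0489]
eef_rot: [-0.688, -3.065, -0.0]
force: [-0.3, 0.4, 0.3]
finger_gap: 0.0004
grasp_force: 0.0
```

Request:
{"name": "arm_command", "arguments": {
  "increments": [
    [0,0,0,0,0,0],
    [0,0,0,0,0,0],
    [0,0,0,0,0,0],
    [0,0,0,0,0,0],
    [0,0,0,0,0,0],
    [0,0,0,0,0,0],
    [0,0,0,0,0,0],
    [0,0,0,0,0,0],
    [0,0,0,0,0,0],
    [0,0,0,0,0,0]
  ]
}}

```text
time: 6.2
tcp_pos: [0.5363, -0.2872, 0.0489]
eef_rot: [0.688, 3.065, 0.0]
force: [0.1, 0.5, 0.1]
finger_gap: 0.0004
grasp_force: 0.0
```

Request:
{"name": "arm_command", "arguments": {
  "increments": [
    [0,0,1,0,0,0],
    [0,0,3,0,0,0],
    [0,0,5.5,0,0,0],
    [0,0,8,0,0,0],
    [0,0,10.5,0,0,0],
    [0,0,12.5,0,0,0],
    [0,0,14,0,0,0],
    [0,0,15,0,0,0],
    [0,0,15,0,0,0],
    [0,0,15,0,0,0]
  ]
}}

```text
time: 7.2
tcp_pos: [0.536, -0.287, 0.1984]
eef_rot: [-0.688, -3.065, -0.0]
force: [-1.0, -0.8, -1.4]
finger_gap: 0.0005
grasp_force: 0.0
```

Request:
{"name": "arm_command", "arguments": {
  "increments": [
    [0.4,0.8,0,0,0,0],
    [1.2,2.4,0,0,0,0],
    [2.4,5,0,0,0,0],
    [4,8.2,0,0,0,0],
    [5.5,11.4,0,0,0,0],
    [7,14.5,0,0,0,0],
    [8.2,17,0,0,0,0],
    [8.9,18.5,0,0,0,0],
    [9.2,19.1,0,0,0,0],
    [9.2,19.1,0,0,0,0]
  ]
}}

```text
time: 8.2
tcp_pos: [0.6283, -0.0956, 0.1986]
eef_rot: [-0.687, -3.065, 0.0]
force: [-1.1, 0.6, 0.1]
finger_gap: 0.0003
grasp_force: 0.0
```

Request:
{"name": "arm_command", "arguments": {
  "increments": [
    [0,-0.2,-1,0,0,0],
    [0,-0.2,-3,0,0,0],
    [0,-0.2,-5,0,0,0],
    [0,-0.2,-7,0,0,0],
    [0,-0.2,-9,0,0,0],
    [0,-0.2,-11,0,0,0],
    [0,-0.2,-12.5,0,0,0],
    [0,-0.2,-13.5,0,0,0],
    [0,-0.2,-14,0,0,0],
    [0,-0.2,-14.2,0,0,0]
  ]
}}

```text
time: 9.2
tcp_pos: [0.6283, -0.0984, 0.0567]
eef_rot: [-0.689, -3.065, 0.0]
force: [-0.1, 0.6, 1.1]
finger_gap: 0.0003
grasp_force: 0.0
```

Request:
{"name": "arm_command", "arguments": {
  "increments": [
    [0,0,0,0,0,0],
    [0,0,0,0,0,0],
    [0,0,0,0,0,0],
    [0,0,0,0,0,0],
    [0,0,0,0,0,0],
    [0,0,0,0,0,0],
    [0,0,0,0,0,0],
    [0,0,0,0,0,0],
    [0,0,0,0,0,0],
    [0,0,0,0,0,0]
  ]
}}

```text
time: 10.2
tcp_pos: [0.6283, -0.0982, 0.0569]
eef_rot: [0.688, 3.065, 0.0]
force: [0.0, -0.1, 0.0]
finger_gap: 0.0006
grasp_force: 0.0
```

Request:
{"name": "arm_command", "arguments": {
  "increments": [
    [0,0,0,0,0,0],
    [0,0,0,0,0,0],
    [0,0,0,0,0,0],
    [0,0,0,0,0,0],
    [0,0,0,0,0,0],
    [0,0,0,0,0,0],
    [0,0,0,0,0,0],
    [0,0,0,0,0,0],
    [0,0,0,0,0,0],
    [0,0,0,0,0,0]
  ]
}}

```text
time: 11.2
tcp_pos: [0.6283, -0.0982, 0.057]
eef_rot: [0.688, 3.065, -0.0]
force: [0.3, -0.7, 1.4]
finger_gap: 0.0004
grasp_force: 0.0
```

Request:
{"name": "arm_command", "arguments": {
  "increments": [
    [0,0,1,0,0,0],
    [0,0,3,0,0,0],
    [0,0,5,0,0,0],
    [0,0,7,0,0,0],
    [0,0,9,0,0,0],
    [0,0,11,0,0,0],
    [0,0,13,0,0,0],
    [0,0,14,0,0,0],
    [0,0,14.2,0,0,0],
    [0,0,14.2,0,0,0]
  ]
}}

```text
time: 12.2
tcp_pos: [0.6281, -0.0982, 0.1988]
eef_rot: [-0.688, -3.065, -0.0]
force: [0.4, 0.7, -0.0]
finger_gap: 0.0004
grasp_force: 0.0
```

Request:
{"name": "arm_command", "arguments": {
  "increments": [
    [-0.3,1,0,0,0,0],
    [-1,3,0,0,0,0],
    [-2,6,0,0,0,0],
    [-3,10,0,0,0,0],
    [-4,14,0,0,0,0],
    [-5,18,0,0,0,0],
    [-6,21,0,0,0,0],
    [-7,24,0,0,0,0],
    [-7,26,0,0,0,0],
    [-7,27,0,0,0,0]
  ]
}}

```text
time: 13.2
tcp_pos: [0.5568, 0.1742, 0.1984]
eef_rot: [-0.685, -3.065, 0.0]
force: [-0.2, 0.1, 0.1]
finger_gap: 0.0005
grasp_force: 0.0
```

Request:
{"name": "arm_command", "arguments": {
  "increments": [
    [-0.3,1,0,0,0,0],
    [-1,2.5,0,0,0,0],
    [-2,5,0,0,0,0],
    [-3,8,0,0,0,0],
    [-4,11,0,0,0,0],
    [-5,13.5,0,0,0,0],
    [-5.5,15,0,0,0,0],
    [-6,15.8,0,0,0,0],
    [-6,16,0,0,0,0],
    [-6,16,0,0,0,0]
  ]
}}

```text
time: 14.2
tcp_pos: [0.4985, 0.3314, 0.1989]
eef_rot: [-0.689, -3.065, 0.0]
force: [-0.2, -0.5, -0.6]
finger_gap: 0.0003
grasp_force: 0.0
```

Request:
{"name": "arm_command", "arguments": {
  "increments": [
    [0,0,-1,0,0,0],
    [0,0,-2.5,0,0,0],
    [0,0,-4.5,0,0,0],
    [0,0,-6.5,0,0,0],
    [0,0,-8.5,0,0,0],
    [0,0,-10,0,0,0],
    [0,0,-11,0,0,0],
    [0,0,-11.7,0,0,0],
    [0,0,-12,0,0,0],
    [0,0,-12.2,0,0,0]
  ]
}}

```text
time: 15.2
tcp_pos: [0.4985, 0.3319, 0.0771]
eef_rot: [0.688, 3.065, 0.0]
force: [-0.1, -0.4, 0.7]
finger_gap: 0.0005
grasp_force: 0.0
```

Request:
{"name": "arm_command", "arguments": {
  "increments": [
    [0,0,0,0,0,0],
    [0,0,0,0,0,0],
    [0,0,0,0,0,0],
    [0,0,0,0,0,0],
    [0,0,0,0,0,0],
    [0,0,0,0,0,0],
    [0,0,0,0,0,0],
    [0,0,0,0,0,0],
    [0,0,0,0,0,0],
    [0,0,0,0,0,0]
  ]
}}

```text
time: 16.2
tcp_pos: [0.4983, 0.3318, 0.0769]
eef_rot: [-0.688, -3.065, 0.0]
force: [-0.1, 0.2, -0.3]
finger_gap: 0.0003
grasp_force: 0.0
```

Request:
{"name": "arm_command", "arguments": {
  "increments": [
    [0,0,0,0,0,0],
    [0,0,0,0,0,0],
    [0,0,0,0,0,0],
    [0,0,0,0,0,0],
    [0,0,0,0,0,0],
    [0,0,0,0,0,0],
    [0,0,0,0,0,0],
    [0,0,0,0,0,0],
    [0,0,0,0,0,0],
    [0,0,0,0,0,0]
  ]
}}

```text
time: 17.2
tcp_pos: [0.4983, 0.3318, 0.0769]
eef_rot: [-0.688, -3.065, 0.0]
force: [-0.1, -0.6, -0.7]
finger_gap: 0.0008
grasp_force: 0.0
```

Run:
```python
from h import *
s=snapshot("side")
cv2.imwrite("pics/e.png",s["image"][:,:,::-1])
```

```text
(no output)
```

View pics/e.png

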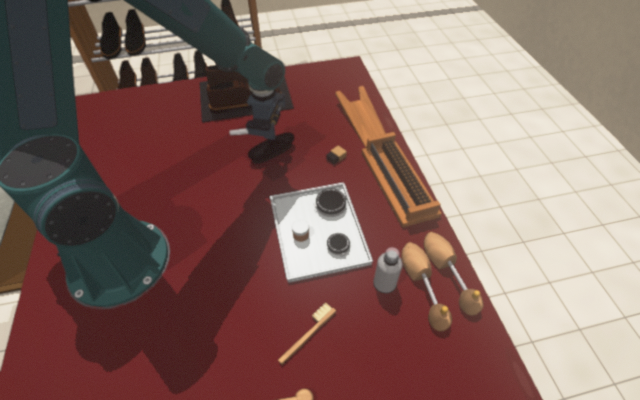

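The side view shows the gripper over the middle of the wide brush (about (268,140)), with everything else where it was: tuft (324,312), tins, jar and dispenser.

```bash
python3 -c "from h import *; print(hand_in())"
```

```text
the job is handed in; nothing more can be done
None
```

I pointed at the welt brush bristles, then the small tin, then the wide black brush, holding still for two seconds or more at each, and handed in while still over the wide brush; no contact force registered and nothing looked moved in the last picture, but the hand-in gave no verdict.

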